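# Sweep loose brass fittings off the sorting board into the blue stock bin

## Task

Sweep the three brass fittings (hex nut, pipe socket, flanged reducer) across the sorting board with the fingers and off its open end, so that all three drop into the blue bin and none into the red scrap bin. Push them only: do not pick up or lift a fitting. Leave the tin standing on the board where it is, and do not disturb the bottle and the wrench on the bench.

Things in the scene. Friction and masses are not known exactly. Their poses are not given: they have to be found in the camera images.
- board: grey fixed sorting board, 300 x 300 mm, raised: its flat top is 60 mm above its origin, which is the centre of its underside, on the bench. Its two sides across its x axis (x = +/-147 mm, near and far) carry steel rims 6 mm thick that rise 12 mm above the top; its two ends along its y axis (y = +/-150 mm) are open and flush with the top, so parts can be swept off there. z is up.
- blue_bin: blue open bin, the target, fixed on the bench directly against one open end of the board (at +y or -y of the board, which one varies), axes as the board's (z up). 280 mm (x) x 130 mm (y) outside, 45 mm high, walls 4 mm, so its rim is 15 mm below the board's top and parts swept off the end drop in. Origin: centre of its underside, 217 mm from the board's origin
- red_bin: red scrap bin, same size and make, against the other end of the board. No fitting may go in. Origin: centre of its underside
- nut: brass hexagon nut with a hole, 38 mm across flats, 44 mm across corners, 20 mm high, 90 g nominal, lying flat on the board. Origin: centre of its underside; flats face its x axis and every 60 degrees from it
- socket: brass pipe socket (short tube), 36 mm outside and 24 mm inside diameter, 26 mm high, 80 g nominal, standing on end on the board. Origin: centre of its underside
- reducer: brass flanged reducer: round flange of 40 mm diameter and 10 mm height below, round neck of 26 mm diameter above it to 24 mm height, 110 g nominal, standing on its flange on the board. Origin: centre of its underside
- tin: closed tin of jointing paste with a green label, 58 mm diameter, 60 mm high, 300 g nominal, standing upright on the board among the fittings, possibly in the way. Must stay where it is. Origin: centre of its underside
- oil: yellow bottle, 64 mm diameter, 120 mm high, standing on the bench to the left of board and bins (+y); leave alone. Origin: centre of its underside
- wrench: steel wrench about 180 mm long, lying flat on the bench to the right of board and bins (-y); leave alone. Origin: on its underside near mid-length; its long axis is x
Not all that is in view belongs to the job. Leave any purple look-alike of the nut alone. What is shaped like the reducer but black is not meant.

How it is judged:
By the outcome, as a careful person would: the job done as asked, in the order asked, and still so for the second after the job is handed in, with the robot touching nothing.
It also fails if it takes over 61 s, if anything falls off the work surface, if the arm or the gripper's body presses on something with over 40 N, if the wrist force passes 120 N, or if a joint passes its speed limit or range.

## Robot

A 6-joint arm with a two-finger parallel gripper is mounted at the origin on the work surface. World frame = base frame: x ahead of the robot, y to its left, z up, the work surface at z = 0. Lengths are in mm, angles in rad, forces in N, time in s.
With the tool pointing down it reaches from about 400 to 825 mm from the base axis. Payload 7 kg.
Tool frame: the origin (TCP) lies at the very end of the fingers, on their centre line; the grasp point (between the pads) lies 19 mm behind it; z points along the fingers, y is the direction in which the jaws open and shut (so a half turn about z gives the same grasp; the last joint's range is limited). The gripper opens to 88 mm and grips with 3 to 60 N. Pads are 19 mm wide; open, the fingers measure 130 mm over their backs; the gripper's body (78 mm by 193 mm) begins 47 mm behind the grasp point.
Start: joints at [0.288, 0.359, 0.012, 0, -1.224, -0.288], TCP at [674.978, -0.019, 226.561] pointing down, gripper open.
Joint ranges: [-3.07, 3.07], [-1.43, 2.12], [-1.02, 1.25], [-3.03, 1.67], [-3.05, -0], [-3.03, 3.03]. Speed limits (rad/s): [2.39, 2.39, 3.01, 3.14, 3.14, 3.14].

## Interface

Orientations are given as a unit quaternion [x, y, z, w].
In Python, from plant import bot gives the robot as it stands. Calls block until the motion is done:
- bot.move_ptp(position, orientation): joint-space move of the TCP to a pose.
- bot.line_to(position, velocity=150, ori=None): straight line of the TCP; ori=None keeps the orientation; velocity is the mean speed in mm/s.
- bot.move_joints(angles): joint-space move.
- bot.move_gripper(opening, force=None): finger opening in mm; force is the grip in N (None keeps the last); returns when the fingers have stopped.
- bot.pause(seconds).
- bot.solve_ik(position, orientation): joint angles nearest the present ones, or None.
- bot.read_state(): the state.
- bot.camera(name): name is "scene" or "side" or "wrist"; returns the picture (420x560x3 uint8, red, green, blue); there is no depth.
- bot.get_calibration(name): a dict with "fx", "fy", "cx", "cy" (pixels), "view" (4x4, takes a point from world to camera coordinates); the wrist camera has in their place "T_tool_cam" (4x4, takes a point from camera to tool coordinates, whose origin is the TCP and whose axes are the flange's). Camera axes: x right, y up, looking along -z (the intrinsics and any distortion apply to the point x, -y, -z); pixel columns grow to the right and rows downward; lengths in mm; the calibration is good to about 2 mm. A picture is of the moment at which its call begins: read the wrist's pose just before it. get_calibration takes no time and is no camera call.
A pose or a line that the arm cannot do raises bot.Unreachable and nothing moves.
- bot.close_job(): hands the job in, once; it reports no verdict.
The state is a dict: "t": time; "joint_pos": joint angles; "qvel": joint speeds; "tau": joint torques, N m; "tcp_pos": TCP position; "eef_rot": TCP orientation; "contact_force": force on the tool from outside, world axes, zero at the start; "moment": the same for the moment, N m; "width": finger opening in mm.
Only numpy, scipy, OpenCV 4.12 (cv2) and the standard library are available. Lean on these libraries where they do the work, as an engineer would, in place of code of your own. Each camera call takes 0.05 s, during which the arm holds its last target.

## Working session

There is one attempt and no reset: what is moved stays moved. The work goes in short steps, each a Python script; the robot and the scene stay as the last script left them, time stands still between calls to the robot, and variables do not carry over. Pictures are saved under pics/ and viewed, and the job is handed in when it is done.

```bash
mkdir -p pics; ls; python3 - <<'E'
from plant import bot
import cv2,numpy as np
s=bot.read_state();print(s)
for n in ["scene","side","wrist"]:
    c=bot.get_calibration(n);print(n,c)
    im=bot.camera(n);cv2.imwrite(f"pics/a_{n}.png",im[:,:,::-1])
E
```

```text
pics
{'t': 0.0, 'joint_pos': array([ 2.88129237e-01,  3.59412184e-01,  1.10425730e-02, -3.70553737e-04,
       -1.22411202e+00, -2.88090456e-01]), 'qvel': array([-1.26502194e-04, -5.42136390e-04, -1.41991788e-03,  1.10491548e-03,
        1.02731307e-05, -1.01776278e-03]), 'tau': array([-8.00930356e-04, -5.82726967e+01,  2.93058443e+01,  6.99745238e+00,
        6.93249181e-03, -2.06530804e-04]), 'tcp_pos': array([ 6.74493565e+02, -4.97168971e-03,  2.25595574e+02]), 'eef_rot': array([-7.07075611e-01,  7.07137426e-01,  5.55083375e-04, -6.57487955e-04]), 'contact_force': array([0.0618431 , 0.15573132, 0.36059091]), 'moment': array([0.02366152, 0.00725924, 0.01220441]), 'width': 87.61380824442567}
scene {'fx': 403.982801231627, 'fy': 403.982801231627, 'cx': 279.97324391751494, 'cy': 213.08537108935548, 'view': array([[-3.50727069e-01,  9.36354600e-01, -1.51850641e-02,
         1.87226740e+02],
       [-5.95595417e-01, -2.10518371e-01,  7.75208433e-01,
         2.85838122e+02],
       [ 7.22673248e-01,  2.80930736e-01,  6.31522999e-01,
        -1.49705746e+03],
       [ 0.00000000e+00,  0.
[... 279 characters left out ...]
-01,  6.16871115e-01,  6.77334101e-01,
        -2.89374441e+02],
       [-3.48089890e-01, -5.81334725e-01,  7.35447731e-01,
        -8.30085335e+02],
       [ 0.00000000e+00,  0.00000000e+00,  0.00000000e+00,
         1.00000000e+00]])}
wrist {'fx': 357.0243798627236, 'fy': 357.0243798627236, 'cx': 276.6515258679396, 'cy': 207.83874347304956, 'T_tool_cam': array([[-8.03721647e-04,  9.66156469e-01,  2.57955485e-01,
         6.82097002e+01],
       [ 9.99999664e-01,  8.18861704e-04,  4.87403651e-05,
        -1.12644243e+00],
       [-1.64139049e-04,  2.57955437e-01, -9.66156802e-01,
        -1.58171789e+02],
       [ 0.00000000e+00,  0.00000000e+00,  0.00000000e+00,
         1.00000000e+00]])}
```

View pics/a_scene.png

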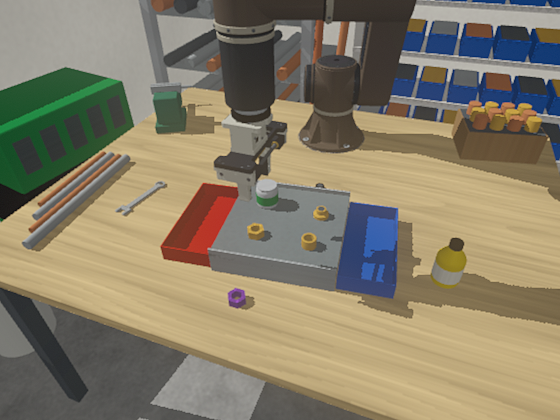

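View pics/a_side.png

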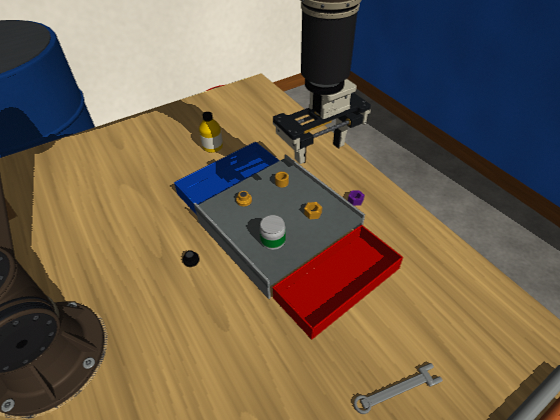

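View pics/a_wrist.png

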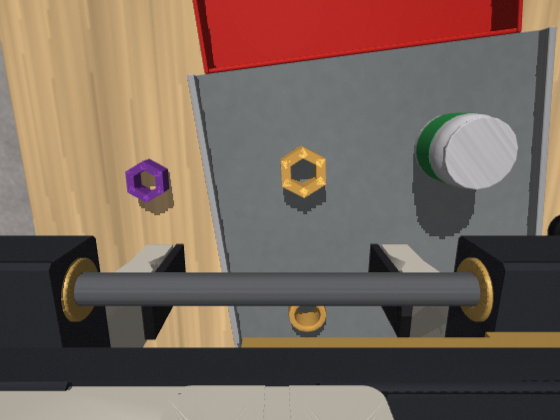

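```bash
cat > h.py <<'E'
import cv2,numpy as np
from plant import bot
from scipy.spatial.transform import Rotation as R
def ray(n,u,v,T=None,cal=None):
    c=cal or bot.get_calibration(n)
    d=np.array([(u-c['cx'])/c['fx'],-(v-c['cy'])/c['fy'],-1.0])
    if n=='wrist': M=T@c['T_tool_cam']
    else: M=np.linalg.inv(c['view'])
    return M[:3,3],M[:3,:3]@d
def plane(n,u,v,z,T=None):
    o,d=ray(n,u,v,T); return (o+d*(z-o[2])/d[2])
def tcpT(s):
    T=np.eye(4);T[:3,:3]=R.from_quat(s['eef_rot']).as_matrix();T[:3,3]=s['tcp_pos'];return T
def blobs(im,lo,hi,amin=30):
    hsv=cv2.cvtColor(im,cv2.COLOR_RGB2HSV)
    m=cv2.inRange(hsv,np.array(lo),np.array(hi))
    m=cv2.morphologyEx(m,cv2.MORPH_CLOSE,np.ones((5,5)))
    n,l,st,ce=cv2.connectedComponentsWithStats(m)
    out=[]
    for i in range(1,n):
        if st[i,4]>=amin: out.append((ce[i].round(1),st[i].tolist()))
    return out
BR=((10,150,90),(28,255,255))
E
python3 - <<'E'
from h import *
s=bot.read_state();T=tcpT(s)
for n in ["scene","side","wrist"]:
    im=cv2.imread(f"pics/a_{n}.png")[:,:,::-1].copy()
    print(n)
    for c,st in blobs(im,*BR):
        print(c,st,plane(n,*c,70,T).round(1))
for n in ["scene","side"]:
    im=cv2.imread(f"pics/a_{n}.png")
    x0,y0,w,h=(150,170,270,140) if n=="scene" else (160,130,260,210)
    cv2.imwrite(f"pics/b_{n}.png",cv2.resize(im[y0:y0+h,x0:x0+w],None,fx=2.85,fy=2.85,interpolation=cv2.INTER_CUBIC))
E
```

```text
scene
[415.6  24.7] [407, 19, 18, 13, 168] [-1351.1   150.9    70. ]
[317.7  39.5] [313, 20, 10, 43, 253] [-897.1 -316.4   70. ]
[481.5  29.6] [468, 23, 23, 14, 67] [-1355.    512.6    70. ]
[548.4  34.9] [536, 28, 24, 15, 284] [-1352.    849.7    70. ]
[433.9  74. ] [422, 66, 24, 17, 291] [-563.8  311.4   70. ]
[494.2  77.8] [487, 73, 22, 15, 53] [-597.3  556.2   70. ]
[556.7  85.8] [552, 79, 8, 17, 81] [-582.2  791.1   70. ]
[499.1 113.1] [470, 102, 61, 28, 768] [-236.8  561.8   70. ]
[449.4 116.1] [444, 110, 13, 14, 135] [-154.3  394.4   70. ]
[531.7 123.1] [514, 111, 28, 21, 235] [-188.   663.9   70. ]
[ 59.2 189. ] [38, 166, 51, 40, 74] [ 673.1 -610.9   70. ]
[ 46.5 217.4] [29, 196, 44, 36, 75] [ 783.3 -547.7   70. ]
[319.3 213.9] [314, 209, 14, 11, 86] [535.8 109.5  70. ]
[254.1 230.3] [248, 224, 15, 15, 128] [650. -23.  70.]
[307.3 239.6] [302, 234, 14, 15, 71] [638.2 109.6  70. ]
[450.7 259.3] [436, 246, 30, 26, 576] [592.3 430.9  70. ]
[442.6 283.7] [431, 274, 27, 15, 88] [672.5 418.2  70. ]
side
[290.1  82.1] [273, 73, 32, 18, 306] [937.2 521.6  70. ]
[208.5 128.2] [199, 119, 22, 19, 264] [583.5 432.8  70. ]
[316.3 126.9] [304, 121, 27, 12, 57] [859.8 257.7  70. ]
[209.3 150. ] [204, 147, 11, 6, 40] [540.  335.5  70. ]
[282.  178.8] [275, 172, 14, 16, 167] [649.1 118.8  70. ]
[243.8 198.3] [236, 191, 16, 15, 183] [529.3 110.2  70. ]
[313.3 209.7] [304, 202, 18, 17, 225] [653.6 -17.8  70. ]
[554.5 414. ] [546, 404, 14, 16, 123] [ 719.6 -613.9   70. ]
wrist
[302.9 171.6] [281, 147, 44, 50, 1184] [652.3 -17.6  70. ]
[ 73.4 266.4] [67, 258, 17, 17, 69] [869.  73.  70.]
[482.4 283.8] [467, 258, 25, 61, 301] [476.9  91.8  70. ]
[ 65.9 306.8] [63, 298, 8, 17, 59] [882.7 115.9  70. ]
[307.  318.2] [289, 306, 37, 25, 647] [645.6 129.   70. ]
[420.  341.4] [243, 333, 317, 14, 2974] [530.7 155.7  70. ]
```

View pics/b_scene.png

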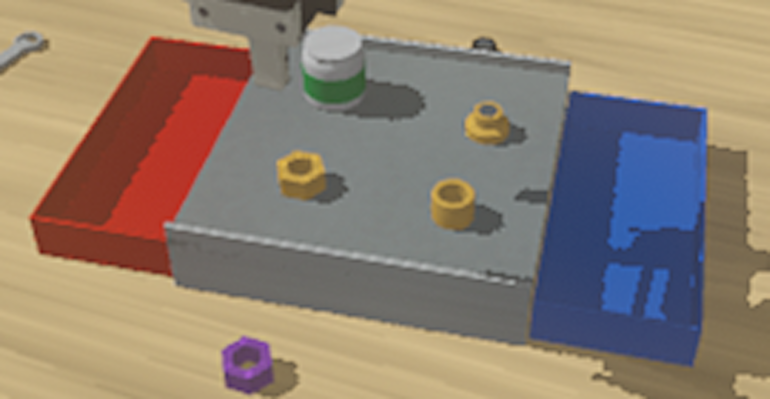

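View pics/b_side.png

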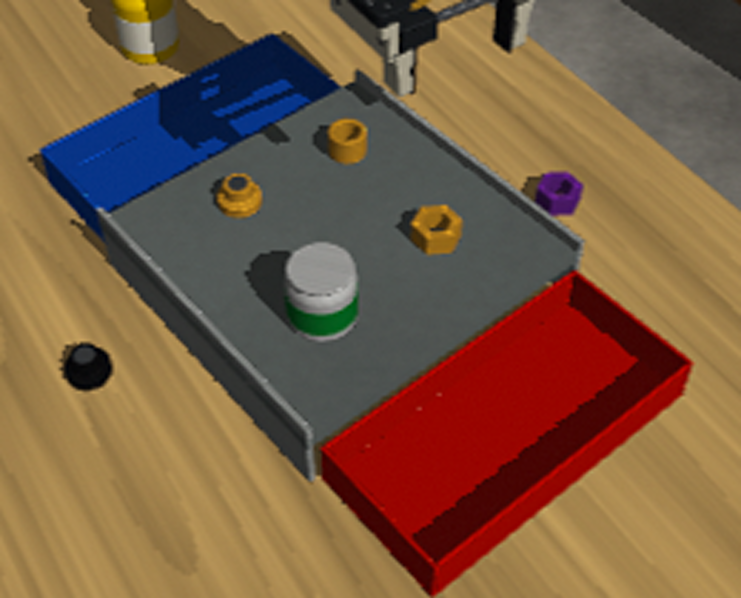

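```bash
python3 - <<'E'
from h import *
from scipy.optimize import least_squares
P={'nut':((254.1,230.3),(313.3,209.7)),'socket':((307.3,239.6),(282,178.8)),'red':((319.3,213.9),(243.8,198.3)),
'tintop':((150+333/2.85,170+45/2.85),(160+321/2.85,130+270/2.85))}
for k,(a,b) in P.items():
    o1,d1=ray('scene',*a);o2,d2=ray('side',*b)
    t=np.linalg.lstsq(np.c_[d1,-d2],o2-o1,rcond=None)[0]
    p,q=o1+d1*t[0],o2+d2*t[1];print(k,((p+q)/2).round(1),np.linalg.norm(p-q).round(1))
f=lambda n,c:((160+c[0]/2.85,130+c[1]/2.85) if n=='side' else (150+c[0]/2.85,170+c[1]/2.85))
for nm,n,c,z in [('near+y','side',(103,209),72),('near-y','side',(313,440),72),('far+y','side',(359,72),72),('far-y','side',(580,242),72),
 ('near+y','scene',(570,63),72),('far-y','scene',(167,225),72),('far+y','scene',(533,277),72),
 ('bluefar','scene',(707,108),45),('bluefar2','scene',(695,362),45)]:
    print(nm,n,plane(n,*f(n,c),z).round(1))
print(R.from_quat(bot.read_state()['eef_rot']).as_matrix().round(3))
E
```

```text
nut [652.3 -20.9  73. ] 1.9
socket [645.2 111.9  77. ] 0.6
red [531.  110.   67.7] 4.1
tintop [524.5 -38.9 115.4] 1.4
near+y side [419.8 158.   72. ]
near-y side [ 452.1 -144.8   72. ]
far+y side [709.2 193.   72. ]
far-y side [743.7 -99.2  72. ]
near+y scene [420.  162.6  72. ]
far-y scene [747.4 -95.9  72. ]
far+y scene [703.1 198.4  72. ]
bluefar scene [410.9 294.6  45. ]
bluefar2 scene [720.8 328.3  45. ]
[[-0.    -1.    -0.001]
 [-1.     0.    -0.   ]
 [ 0.     0.001 -1.   ]]
```

```bash
cat >> h.py <<'E'
yaw=np.deg2rad(7.3);C=np.array([581,28.]);ex=np.array([np.cos(yaw),np.sin(yaw)]);ey=np.array([-np.sin(yaw),np.cos(yaw)])
def W(x,y,z): return np.r_[C+x*ex+y*ey,z]
def Bd(p): d=np.asarray(p)[:2]-C; return np.array([d@ex,d@ey])
_M=np.array([[0,-1,0],[-1,0,0],[0,0,-1.]])
Q=(R.from_euler('z',yaw)*R.from_matrix(_M)).as_quat()
def rep(t):
    s=bot.read_state();print(t,round(s['t'],2),Bd(s['tcp_pos']).round(1),s['tcp_pos'][2].round(1),'F',s['contact_force'].round(1),'w',round(s['width'],1))
def sweep(x,y0,z,yend=165,x1=None):
    x1=x if x1 is None else x1
    bot.move_ptp(W(x,y0,150),Q);rep('above')
    bot.line_to(W(x,y0,z),150);rep('down')
    bot.line_to(W((x+x1)/2,(y0+yend)/2,z),100);rep('mid')
    bot.line_to(W(x1,yend,z),100);rep('end')
    bot.line_to(W(x1,yend,150),200);rep('up')
def snap(tag):
    for n in ["scene","side"]:
        im=bot.camera(n)
        x0,y0,w,h=(150,170,270,140) if n=="scene" else (160,130,260,210)
        cv2.imwrite(f"pics/{tag}_{n}.png",cv2.resize(im[y0:y0+h,x0:x0+w,::-1],None,fx=2.85,fy=2.85,interpolation=cv2.INTER_CUBIC))
E
python3 - <<'E'
from h import *
bot.move_gripper(16)
sweep(75,30,66)
snap('c')
E
```

```text
above 1.9 [74.9 30.6] 149.6 F [ 0.8 -0.7  1.5] w 16.3
down 2.61 [76.  29.7] 67.1 F [0.3 0.6 1. ] w 16.1
mid 3.43 [74.9 97.6] 65.9 F [-0.1  0.5 -0. ] w 16.1
end 4.26 [ 74.8 165.1] 65.9 F [-0.1  0.4 -0.5] w 16.2
up 4.83 [ 75.  164.5] 150.7 F [-0.5  0.1 -0.2] w 16.1
```

View pics/c_scene.png

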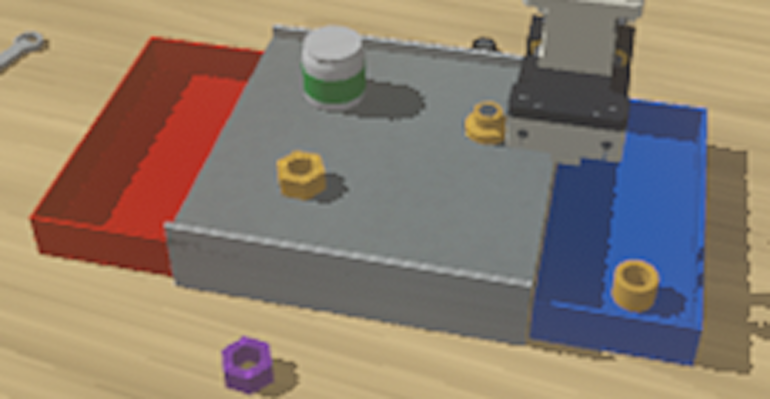

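View pics/c_side.png

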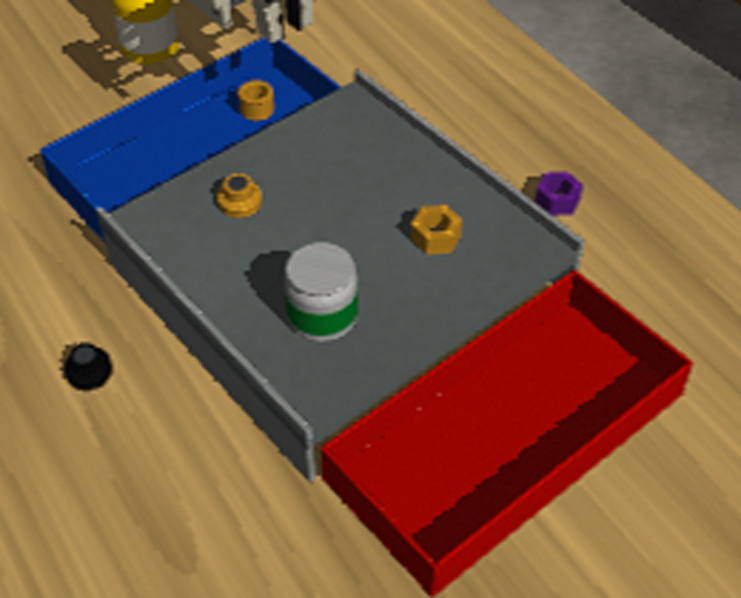

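The socket has dropped into the blue bin (scene crop 635,285) and nothing else has moved. The reducer is next, then the nut.

```bash
python3 - <<'E'
from h import *
sweep(-39,42,65)
snap('d')
sweep(64,-108,67)
snap('e')
E
```

```text
above 5.63 [-39.2  41.5] 150.0 F [ 0.4  0.7 -0.1] w 16.1
down 6.35 [-38.3  42.4] 65.3 F [-0.9  1.  -0.1] w 15.7
mid 7.12 [-39.1 103.6] 65.1 F [-0.1 -0.3 -0.2] w 15.9
end 7.88 [-39.2 165. ] 64.9 F [-0.6 -1.   0. ] w 15.8
up 8.46 [-39.1 164.5] 150.5 F [ 0.2 -0.6  0.2] w 15.9
above 9.68 [  63.8 -107.1] 149.7 F [ 0.6 -0.3  0.8] w 16.2
down 10.38 [  64.7 -107.5] 67.9 F [ 0.3 -0.4  0.6] w 16.1
mid 11.9 [63.9 28. ] 66.9 F [ 0.2 -0.2  0.4] w 16.0
end 13.42 [ 64.  164.4] 67.0 F [ 0.5 -1.3 -0.3] w 16.3
up 13.98 [ 64.  164.7] 150.7 F [0.3 0.2 0. ] w 16.2
```

View pics/e_scene.png

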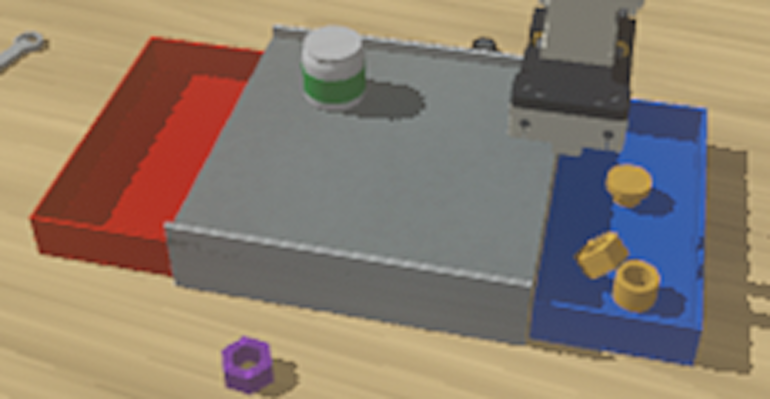

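View pics/e_side.png

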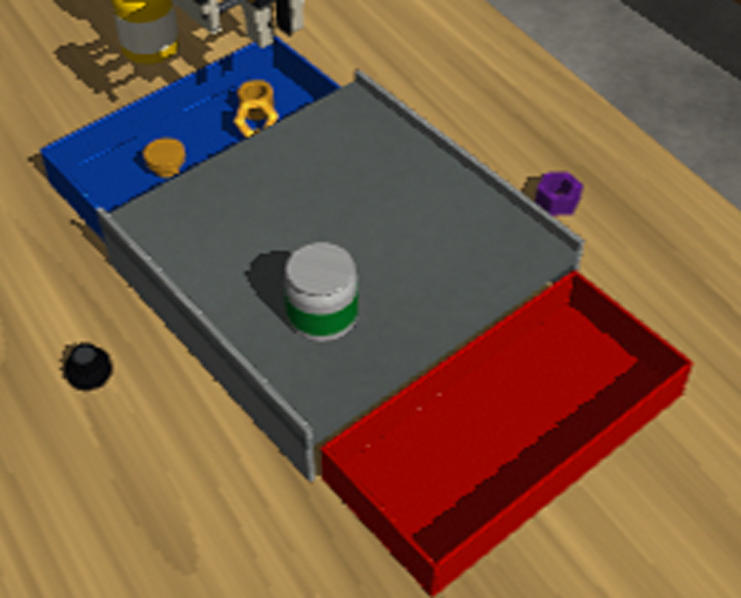

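All three fittings are in the blue bin, with the nut tilted against the socket. The tin hasn't moved. I'll back the arm away, check that everything has settled, then hand in.

```bash
python3 - <<'E'
from h import *
bot.line_to(W(64,60,260),200); bot.pause(1.0)
im=bot.camera('scene');cv2.imwrite('pics/f.png',im[:,:,::-1])
a=cv2.imread('pics/a_scene.png')[:,:,::-1]
d=(np.abs(im.astype(int)-a.astype(int)).sum(2)>60)
print('tin diff',d[180:207,255:279].sum(),'wrench',d[175:220,110:170].sum(),'oil',d[235:290,425:470].sum(),'purple',d[285:310,225:250].sum())
snap('g');rep('')
E
```

```text
tin diff 4 wrench 0 oil 289 purple 0
 16.14 [64. 60.] 260.0 F [0.  0.1 0.2] w 15.9
```

View pics/g_scene.png

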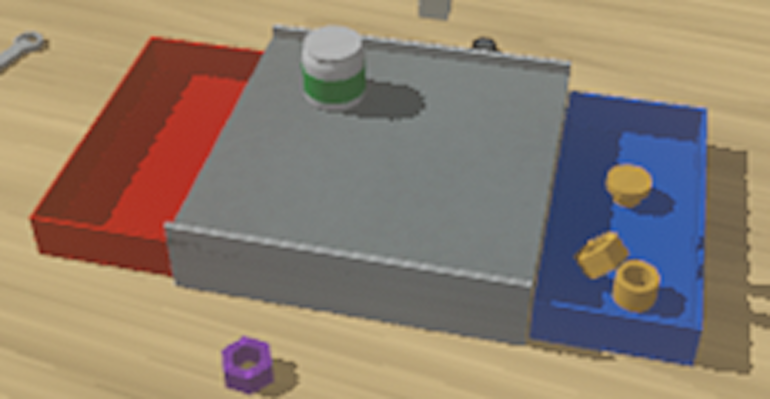

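View pics/f.png

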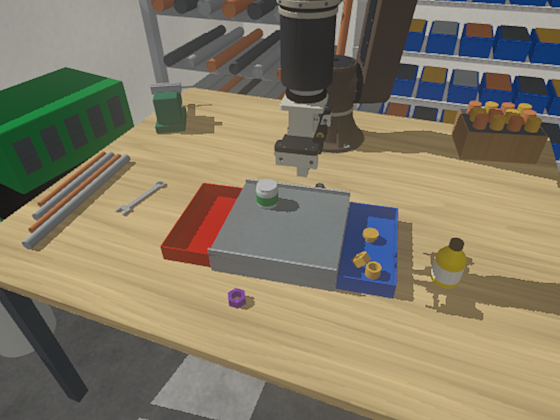

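The bottle is still at (450,265). The 289 changed pixels there look like the arm's shadow.

```bash
python3 -c "
from plant import bot
print(bot.close_job())"
```

```text
the job is handed in; nothing more can be done
None
```

All three brass fittings are in the blue bin. I pushed them off the board's +y end one at a time: socket, then reducer, then nut. I used slightly open fingers 5–7 mm above the board top and lifted nothing. The job was handed in at about 16 s, and the wrist force readings taken between moves stayed under about 2 N.

**Fittings:** in the last pictures the socket is standing, the reducer is upside down and the nut is leaning against the socket. None of them moved over the last second or so, and the red bin is empty.

**Left alone:** the tin, wrench and purple nut show almost no pixel change from the start. The black look-alike is still in place behind the board.

**Check that disagreed:** the simple picture comparison flagged 289 changed pixels around the oil bottle. By eye the bottle is upright at the same spot, about (450,265), so I put this down to the arm's shadow falling on it and did not measure it further.

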